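# Unlock the runway and slide the medal tray under its cover

### The arm

A 6-joint arm with a two-finger parallel gripper is mounted at the origin on the work surface. World frame = base frame: x ahead of the robot, y to its left, z up, the work surface at z = 0. Lengths are in mm, angles in rad, forces in N, time in s.
With the tool pointing down it reaches from about 275 to 1000 mm from the base axis. Payload 8.4 kg.
Tool frame: the origin (TCP) lies on the centre line of the jaws, within the pads' length; the fingertips stand r.tip_reach ahead of it and the grasp point (between the pads) lies 11 mm behind it (r.tip_reach is the distance from the TCP to the fingertips, in mm); z points along the fingers, y is the line along which they close (so a half turn about z gives the same grasp; the last joint's range is limited). The gripper opens to 85 mm and grips with 20 to 120 N. Pads are 22 mm wide; open, the fingers measure 114 mm over their backs; the gripper's body (76 mm by 85 mm) begins 54 mm behind the grasp point. The pads swing forward as they close: fully open they stand 13 mm farther back than shut.
Start: joints at [-1.257, 0.353, 1.633, -0, 1.155, -0.002], TCP at [194.109, -594.096, 239.281] pointing down, gripper open.
Joint ranges: [-2.63, 2.63], [-0.92, 2.1], [0.06, 2.66], [-1.3, 4.44], [0, 2.69], [-3.02, 3.02]. Speed limits (rad/s): [2.22, 2.22, 2.79, 3.14, 3.14, 3.14].

### API

Orientations are given as [roll, pitch, yaw] about the fixed x, y, z axes, in that order (R = Rz(yaw) Ry(pitch) Rx(roll)).
In Python, from rig import r gives the robot as it stands.
- The arm moves only by the tool carry_out, never from a script. Its argument "targets" is a list of rows, each an object with "dp": the shift along the tool's x, y, z in mm, a list of three; "yaw": the turn about the tool's z in degrees. A call has 1 to 12 rows; each row is the pose to reach, as a shift and turn from the pose commanded when the call began, along the tool's axes at that moment; what a row does not reach only later rows make up. A row lasts 1/8 s, in which the tool goes at most 62.5 mm and 10.7 degrees, less where a joint would pass 70% of its speed; a pose out of reach is approached as far as the arm can. A call with a gripper value outside its range is refused whole. "fingers" is the opening, from -1 (shut) to 1 (fully open), so that 0 is half open, set as the call begins (left out, the last holds). The fingers move at their own pace and stop on an object; "grip_force" is the grip in N (left out, the last holds). Time passes only in rows, so rows that repeat a pose let the fingers close. It gives the time, the measured TCP pose, the force, the opening and the grip force at its end, in the units of the state.
- r.sense(): the state, without advancing time (a new reading comes with each control period).
- r.grab_frame(name): name is "scene" or "top"; returns the picture (420x560x3 uint8, red, green, blue); there is no depth.
- r.get_calibration(name): a dict with "fx", "fy", "cx", "cy" (pixels), "rvec" (rotation vector, rad) and "tvec" (3), from world to camera coordinates, as OpenCV has them. Camera axes: x right, y down, z forward; pixel columns grow to the right and rows downward; lengths in mm; the calibration is good to about 2 mm. A picture is of the moment at which its call begins. get_calibration takes no time and is no camera call.
- r.sign_off(): hands the job in; it is judged then, once.
The state is a dict: "clock": time; "qpos": joint angles; "qvel": joint speeds; "joint_efforts": joint torques, N m; "eef_pos": TCP position; "tcp_rot": TCP orientation; "contact_force": force on the tool from outside, world axes, zero at the start; "wrist_torque": the same for the moment, N m; "opening": opening from 0.0 (shut) to 1.0 (fully open); "grasp_force": force on a finger pad.
Only numpy, scipy, OpenCV 4.12 (cv2) and the standard library are available. Lean on these libraries where they do the work, as an engineer would, in place of code of your own. Each camera call takes 0.05 s, during which the arm holds its last target. There are 200 camera calls.

### The job

Close up this souvenir stall: with the quarter-turn puller, draw every brass stop plug straight up out of the wooden runway (never touch the plugs with the fingers) and stand each one upright in the white tray, then put the puller back upright in the slot of its stand. After that, using only the push stick and no fingers, push the medal tray along the runway, kept against the metal fence all the way in under the clear cover, until it is fully home against the end stop, and lay the push stick flat on the table again. Leave the white figure, the candle jar and the pile of booklets alone.

Things in the scene. Friction and masses are not known exactly. Their poses are not given: they have to be found in the camera images.
- runway: Fixed wooden runway: deck local x -55..+45 mm, y -240..+280, top 40 mm above the table; origin on the table, z up, +y the feed direction. Aluminium fence along the far (+x) side: inner face at x +45, 12 thick, top z 70 (z 115 from y +120 on). Square sockets 38x38 right through the deck at x 0, y -60, +10, +80; plugs standing in some of them block the way.
- cover (a point): Centre of the entry edge of the runway's fixed clear cover (runway x 0, y +120, z 115 = its underside). Cover 6 thick, over runway y +120..+280, x -50..+57; open at the entry and on the near (-x) side.
- stop (a point): Middle of the inner face of the fixed end stop, at deck height (runway x 0, y +265, z 40); the stop is 40 tall. Axes as the runway's. The medal tray's front face ends here.
- sled_c (a point): Medal tray: loose wooden open box 90 (x) by 110 (y) by 50 tall, 0.35 to 0.65 kg, medals fixed in it; point at its centre, 25 mm above its underside. Axes as the runway's when straight. Starts on the deck's low-y end, a little off the fence and askew; slides with a few N. Centre at runway x 0 when against the fence, at runway y +210 when home.
- plug0_c (a point): Brass stop plug, 0.3 to 0.5 kg; None if absent. Stem 34x34x32 tall under a square cap 58x58x24 tall; point at its centre, 28 mm above the stem's foot, z up. A slot 43 (along its x) by 18 (y) in the 8 mm thick cap top opens into a cavity 50x50, from 4 to 20 mm above this point. The puller's foot enters through the slot and, turned a quarter turn either way, catches under the cap top.
- plug1_c (a point): Second brass stop plug, same as plug0; None if absent. Cap top 28 mm above this point. In the runway the cap rests on the deck and the stem fills its socket with 2 mm play all round, which keeps the plug from turning far; raised 32 mm it is free.
- plug2_c (a point): Third brass stop plug, same as plug0; None if absent.
- puller_grip (a point): Puller (0.15 kg): wooden T-handle 70 (its x) by 16 (its y) by 22 tall, point at the handle's centre, 111 mm above the bottom of the foot. Below it a round shank 10 mm thick and a foot bar 36 (along its x, parallel to the handle) by 12 by 6 tall. z up. Starts standing in the stand; a turn of the handle by half a turn is the same puller.
- puller_foot (a point): centre of the bottom of the puller's foot bar; axes of the puller.
- stand: Fixed puller stand: base 90x80x6 mm, on it a block 60x37 with a slot 40 (its x) by 17 (its y) going 50 mm down to a floor 6 mm above the table, mouth 56 mm above the table; origin on the table below the slot's centre. The puller stands in it with its foot on that floor.
- tray: Fixed open white plastic tray for the drawn plugs, 90 (its x) by 250 (its y) by 25 tall, 4 mm walls, floor 4 mm above the table; origin on the table under its centre. It has room for three plugs in a row, 75 mm apart along its y.
- stick_grip (a point): Push stick (0.15 kg) lying on the table; point at the centre of its wooden handle block, 60 (its x) by 24 (its y) by 45 tall, 25 mm above its underside. From it a bar 14 wide, 18 tall runs along its +x to a rubber end pad 40 wide, 24 tall, whose flat face is 140 mm from this point.
- stick_tip (a point): centre of the flat end face of the push stick's rubber pad, 12 mm above its underside; axes of the stick (x points out of the face).
- figure: bystander: white ceramic figure, 64 mm wide, 160 tall, origin under its foot
- candle: bystander: candle jar, 64 mm wide, 110 tall, origin at its underside
- books: bystander: pile of booklets 120x160x28 mm, origin at its underside

How it is judged:
By the outcome, as a careful person would: the job done as asked, in the order asked, and still so for the second after the job is handed in, with the robot touching nothing.
Of plug0, plug1, plug2 only 2 to 3 are there at a start; the rules pass over those that are not, and their reading is None.
At some moment in a run one of stick may be knocked a few centimetres aside while the robot is not near it.
It also fails if it takes over 210 s, if anything falls off the work surface, if the arm or the gripper's body presses on something with over 40 N, if the wrist force passes 120 N, or if a joint passes its speed limit or range.

## Working session

There is one attempt and no reset: what is moved stays moved. The work goes in short steps, Python scripts to look and compute and a tool call to move; the robot and the scene stay as the last step left them, time stands still between calls to the robot, and variables do not carry over. Pictures are saved under pics/ and viewed, at most 16 in all, crops included, and the job is handed in when it is done.

Besides the shell and the picture viewer there is one more tool, called after ">>>" as name([rows], argument=value, ...), one row to a line, values as JSON. carry_out: Moves the arm, as the interface text tells. Its arguments: {"type":"object","properties":{"targets":{"type":"array","items":{"type":"object","properties":{"dp":{"type":"array","items":{"type":"number"}},"yaw":{"type":"number"}}}},"fingers":{"type":"number"},"grip_force":{"type":"number"}},"required":["targets"]}

```bash
mkdir -p pics; ls
python3 - <<'E'
from rig import r
import cv2
print(r.sense(), r.tip_reach)
for n in ("scene","top"):
    im=r.grab_frame(n); cv2.imwrite(f"pics/{n}0.png",im[:,:,::-1])
    print(r.get_calibration(n))
E
```

```text
pics
{'clock': 0.0, 'qpos': array([-1.25737052e+00,  3.53645782e-01,  1.63414179e+00,  1.85097491e-05,
        1.15520677e+00, -2.41107480e-03]), 'qvel': array([ 3.60424622e-05, -3.44201032e-06,  4.63013756e-05,  1.32530496e-03,
       -1.82498120e-03,  1.98533020e-03]), 'joint_efforts': array([-7.87403078e-04, -6.05256701e+01, -3.42058110e+01,  9.77515924e-05,
        9.65032697e-03, -2.02309320e-05]), 'eef_pos': array([ 193.98592021, -593.63714899,  238.55988053]), 'tcp_rot': array([-3.14019101e+00, -2.03031990e-05,  3.15829387e-01]), 'contact_force': array([-0.04542585, -0.24885229, -0.11691446]), 'wrist_torque': array([ 0.0156168 ,  0.00311793, -0.01450452]), 'grasp_force': 0.0, 'opening': 0.9979422775805673} 8.0
{'fx': 423.94338852123684, 'fy': 423.94338852123684, 'cx': 276.24599784653105, 'cy': 210.23122088776776, 'rvec': array([ 2.50936416,  0.66219522, -0.21193595]), 'tvec': array([-457.77207706, -108.22330281, 1260.8185098 ])}
{'fx': 483.94060346654624, 'fy': 483.94060346654624, 'cx': 288.89559736513763, 'cy': 215.8467446881915, 'rvec': array([ 2.12755956, -2.12068931,  0.1994082 ]), 'tvec': array([  53.84332629,  538.8088903 , 1254.27970448])}
```

View pics/top0.png

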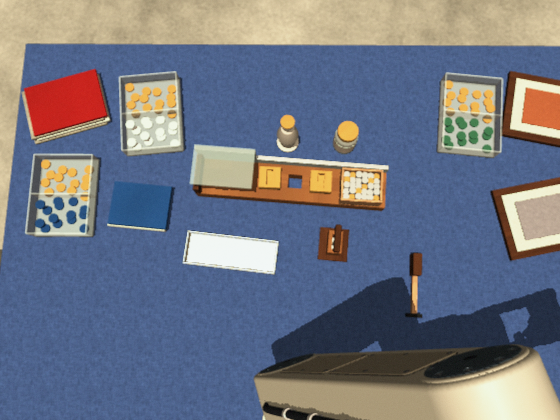

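View pics/scene0.png

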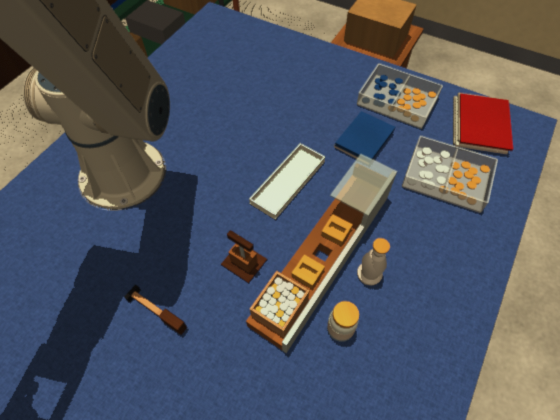

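The top view shows plugs at sockets 0 (320,181) and 2 (270,177), with the middle socket (295,183) empty. The puller stand is at (335,243), the white tray at (232,252) and the stick at (415,285) with its pad toward the robot. I'll zoom in for precise corners.

Run:
```python
import cv2
im=cv2.imread("pics/top0.png")
c=cv2.resize(im[138:278,178:398],None,fx=3.6,fy=3.6,interpolation=cv2.INTER_CUBIC); cv2.imwrite("pics/c1.png",c)
im=cv2.imread("pics/scene0.png")
c=cv2.resize(im[140:350,110:400],None,fx=2.75,fy=2.75,interpolation=cv2.INTER_CUBIC); cv2.imwrite("pics/c2.png",c)
```

```text
(no output)
```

View pics/c1.png

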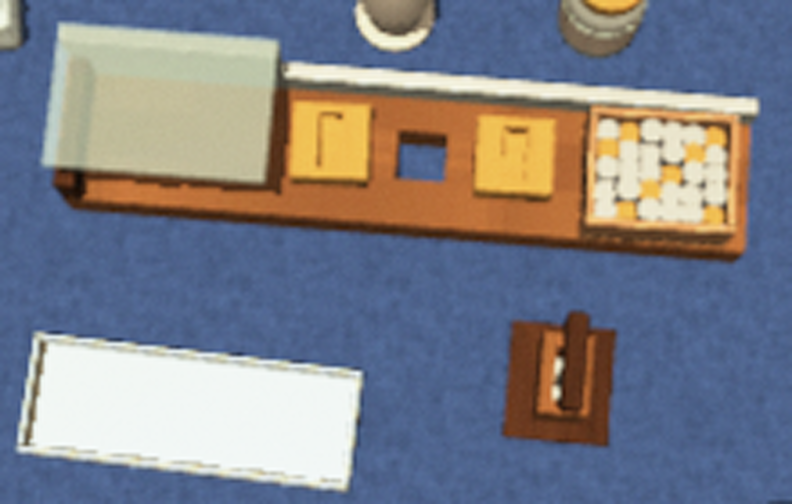

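View pics/c2.png

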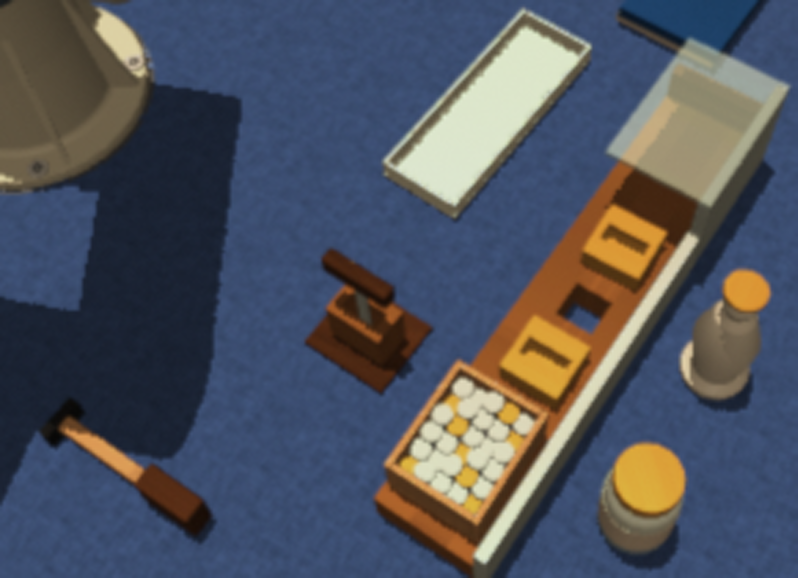

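```bash
cat > h.py <<'E'
import numpy as np, cv2
from scipy.optimize import least_squares
from rig import r
C={n:r.get_calibration(n) for n in("top","scene")}
def proj(n,P):
    c=C[n];K=np.array([[c['fx'],0,c['cx']],[0,c['fy'],c['cy']],[0,0,1.]])
    return cv2.projectPoints(np.float64(P).reshape(-1,1,3),c['rvec'],c['tvec'],K,None)[0].reshape(-1,2)
def onplane(n,px,z):
    c=C[n];R=cv2.Rodrigues(c['rvec'])[0];o=-R.T@c['tvec']
    d=R.T@np.array([(px[0]-c['cx'])/c['fx'],(px[1]-c['cy'])/c['fy'],1]);return o+d*(z-o[2])/d[2]
def W(p,P):
    P=np.float64(P);c,s=np.cos(p[2]),np.sin(p[2])
    return np.c_[p[0]+c*P[:,0]-s*P[:,1],p[1]+s*P[:,0]+c*P[:,1],P[:,2]]
def fit(obs,p0):
    f=lambda p:np.concatenate([(proj(n,W(p,[o[0] for o in L]))-[o[1] for o in L]).ravel() for n,L in obs.items()])
    q=least_squares(f,p0,x_scale=[10,10,.1],loss='soft_l1');return q.x,f(q.x).reshape(-1,2)
T=lambda X,Y:((X+.5)/3.6-.5+178,(Y+.5)/3.6-.5+138)
S=lambda X,Y:((X+.5)/2.75-.5+110,(Y+.5)/2.75-.5+140)
E
cat > m.py <<'E'
from h import *
O={}
O['runway']={'top':[((57,-240,70),T(758,99)),((45,-240,70),T(756,113)),((57,120,70),T(288,63)),((-55,-240,40),T(740,247)),
 ((-19,29,40),T(397,178)),((-19,-9,40),T(446,181)),((19,29,40),T(399,131)),((19,-9,40),T(448,135)),((-50,120,121),T(269,185)),((57,120,121),T(280,40)),((57,280,121),T(60,22)),((-50,280,121),T(43,165))],
 'scene':[((45,-240,70),S(476,553)),((-55,-240,40),S(380,497)),((-19,29,40),S(577,284)),((19,29,40),S(611,303)),((19,-9,40),S(588,330)),((-19,-9,40),S(558,305)),((57,280,121),S(789,88)),((-50,280,121),S(690,38)),((-50,120,121),S(608,150)),((57,120,121),S(708,203))]}
O['stand']={'top':[((45,40,6),T(515,320)),((45,-40,6),T(616,330)),((-45,-40,6),T(608,445)),((-45,40,6),T(503,436)),((30,18.5,56),T(543,330)),((-30,18.5,56),T(535,415))],
 'scene':[((-45,-40,6),S(306,341)),((45,-40,6),S(383,388)),((45,40,6),S(432,327))]}
O['tray']={'top':[((45,125,25),T(35,332)),((45,-125,25),T(363,371)),((-45,-125,25),T(349,490)),((-45,125,25),T(18,450))],
 'scene':[((-45,-125,25),S(386,160)),((45,-125,25),S(457,207)),((45,125,25),S(592,47)),((-45,125,25),S(524,10))]}
for k,(a,b,c_) in {'plug0':((474,113),(555,117),None),'plug2':((292,98),(372,104),None)}.items():
    O[k]={'top':[((29,29,64),T(*a)),((29,-29,64),T(*b))]}
O['plug0']['scene']=[((-29,29,64),S(541,317)),((29,29,64),S(590,350)),((-29,-29,64),S(502,358))]
O['plug2']['scene']=[((-29,29,64),S(618,204)),((29,29,64),S(668,241)),((-29,-29,64),S(584,248))]
O['sled']={'top':[((45,55,90),T(588,105)),((45,-55,90),T(741,115)),((-45,-55,90),T(734,235)),((-45,55,90),T(585,227))],
 'scene':[((-45,55,90),S(460,363)),((45,55,90),S(548,408)),((45,-55,90),S(475,522)),((-45,-55,90),S(387,464))]}
O['puller']={'top':[((35,0,128),T(577,314)),((-35,0,128),T(571,408))],'scene':[((-35,0,128),S(327,257)),((35,0,128),S(390,292))]}
P={}
for k,o in O.items():
    p,e=fit(o,[550,-50,0]);P[k]=p;print(k,p.round(3));print('  ',e.round(1).tolist())
R=P['runway'];c,s=np.cos(R[2]),np.sin(R[2])
for k in P:
    d=P[k][:2]-R[:2];print(k,'in runway',(c*d[0]+s*d[1]).round(1),(-s*d[0]+c*d[1]).round(1),(P[k][2]-R[2]).round(3))
np.save('P.npy',P,allow_pickle=True)
for x in ((415,254),(415,276),(413,316)): print(x,onplane('top',x,40).round(0))
E
python3 m.py
```

```text
runway [ 6.37603e+02  3.04600e+01 -7.50000e-02]
   [[0.1, -0.3], [0.5, 0.1], [-1.7, -0.3], [1.2, 1.2], [-0.8, 0.1], [-0.7, 0.3], [-0.3, -0.2], [-0.2, -0.3], [-1.5, -0.6], [-0.8, 0.0], [-0.5, 0.4], [-0.6, 0.2], [-1.0, 1.2], [-2.1, 0.6], [-0.0, -0.4], [0.5, 0.1], [1.2, 1.6], [-0.9, 3.1], [0.3, -0.8], [-0.4, -0.2], [-0.9, 0.4], [0.9, 1.2]]
stand [ 4.68787e+02 -6.60110e+01 -8.70000e-02]
   [[-1.0, -0.0], [-0.3, -0.2], [-0.3, 0.1], [-0.2, 0.0], [0.0, 0.4], [0.5, -0.9], [-0.5, 0.0], [-0.5, 1.4], [0.1, -0.2]]
tray [ 4.45036e+02  2.13709e+02 -1.13000e-01]
   [[0.1, -0.1], [-0.3, -0.4], [-0.4, -0.5], [-0.4, -0.2], [-1.2, 1.0], [-0.9, 0.1], [0.2, -0.3], [-0.2, -0.4]]
plug0 [ 6.35093e+02 -2.73160e+01 -1.29000e-01]
   [[1.0, -0.7], [-0.3, 0.9], [-0.4, -1.4], [1.5, -0.4], [-0.2, 1.2]]
plug2 [ 6.46145e+02  1.09714e+02 -1.11000e-01]
   [[1.0, -0.4], [-0.0, 0.2], [-0.3, 0.2], [0.8, -2.0], [-0.2, -0.0]]
sled [ 6.15445e+02 -1.35678e+02 -5.70000e-02]
   [[0.3, 0.4], [-0.9, 0.0], [0.2, -0.3], [-0.3, -0.6], [-0.9, -1.9], [0.3, 1.4], [0.7, 0.5], [-1.4, -0.3]]
puller [ 4.69331e+02 -6.60700e+01 -7.00000e-02]
   [[0.1, -1.2], [0.3, 0.3], [-0.7, -1.6], [0.4, 0.2]]
runway in runway 0.0 0.0 0.0
stand in runway -161.1 -108.9 -0.012
tray in runway -205.8 168.2 -0.038
plug0 in runway 1.8 -57.8 -0.053
plug2 in runway 2.5 79.7 -0.036
sled in runway -9.6 -167.3 0.018
puller in runway -160.5 -108.9 0.005
(415, 254) [ 438. -283.   40.]
(415, 276) [ 379. -280.   40.]
(413, 316) [ 275. -270.   40.]
```

>>> carry_out([
  {"dp": [50, -49, 0], "yaw": 3},
  {"dp": [105, -103, 10], "yaw": 7},
  {"dp": [160, -156, 20], "yaw": 12},
  {"dp": [213, -208, 30], "yaw": 16},
  {"dp": [266, -260, 40], "yaw": 20},
  {"dp": [319, -312, 50], "yaw": 22.7},
  {"dp": [372, -364, 60], "yaw": 22.7},
  {"dp": [425.5, -416, 60], "yaw": 22.7},
  {"dp": [425.5, -416, 60], "yaw": 22.7},
  {"dp": [425.5, -416, 60], "yaw": 22.7},
  {"dp": [425.5, -416, 60], "yaw": 22.7},
  {"dp": [425.5, -416, 60], "yaw": 22.7},
], fingers=0.2, grip_force=60)

```text
clock: 1.6
eef_pos: [468.9, -66.7, 179.0]
tcp_rot: [3.141, 0.001, -0.08]
contact_force: [0.8, 0.1, 0.2]
opening: 0.606
grasp_force: 0.0
```

>>> carry_out([
  {"dp": [0, 0, 20]},
  {"dp": [0, -0.5, 45]},
  {"dp": [0, -0.5, 65]},
  {"dp": [0, -0.5, 73]},
  {"dp": [0, -0.5, 73]},
  {"dp": [0, -0.5, 73]},
])

```text
schema error: expected keys dp, yaw
```

>>> carry_out([
  {"dp": [0, 0, 0]},
  {"dp": [0, 0, 0]},
  {"dp": [0, 0, 0]},
  {"dp": [0, 0, 0]},
  {"dp": [0, 0, 0]},
  {"dp": [0, 0, 0]},
  {"dp": [0, 0, 0]},
  {"dp": [0, 0, 0]},
], fingers=-1, grip_force=60)

```text
schema error: expected keys dp, yaw
```

>>> carry_out([
  {"dp": [0, 0, 20], "yaw": 0},
  {"dp": [0, -0.5, 45], "yaw": 0},
  {"dp": [0, -0.5, 65], "yaw": 0},
  {"dp": [0, -0.5, 73], "yaw": 0},
  {"dp": [0, -0.5, 73], "yaw": 0},
  {"dp": [0, -0.5, 73], "yaw": 0},
])

```text
clock: 2.35
eef_pos: [469.8, -66.4, 107.0]
tcp_rot: [3.142, -0.001, -0.081]
contact_force: [-0.1, 0.0, 0.4]
opening: 0.597
grasp_force: 0.0
```

>>> carry_out([
  {"dp": [0, 0, 0], "yaw": 0},
  {"dp": [0, 0, 0], "yaw": 0},
  {"dp": [0, 0, 0], "yaw": 0},
  {"dp": [0, 0, 0], "yaw": 0},
  {"dp": [0, 0, 0], "yaw": 0},
  {"dp": [0, 0, 0], "yaw": 0},
  {"dp": [0, 0, 0], "yaw": 0},
  {"dp": [0, 0, 0], "yaw": 0},
], fingers=-1, grip_force=60)

```text
clock: 3.35
eef_pos: [469.8, -66.2, 106.9]
tcp_rot: [3.141, -0.001, -0.08]
contact_force: [-1.3, -2.0, 6.4]
opening: 0.175
grasp_force: 59.0
```

>>> carry_out([
  {"dp": [0, 0, -10], "yaw": 0},
  {"dp": [0, 0, -30], "yaw": 0},
  {"dp": [0, 0, -55], "yaw": 0},
  {"dp": [0, 0, -85], "yaw": 0},
  {"dp": [0, 0, -110], "yaw": 0},
  {"dp": [0, 0, -110], "yaw": 0},
  {"dp": [0, 0, -110], "yaw": 0},
])

```text
clock: 4.22
eef_pos: [468.8, -65.9, 215.7]
tcp_rot: [-3.141, 0.001, -0.08]
contact_force: [-0.2, -0.5, -1.7]
opening: 0.176
grasp_force: 58.7
```

```bash
cat > go.py <<'E'
import sys; from h import *
# go.py x y z psi : tool-frame shift from measured pose
def go(x,y,z,psi):
    s=r.sense();p=s['eef_pos'];a=s['tcp_rot'][2];c,n=np.cos(a),np.sin(a);dx,dy=x-p[0],y-p[1]
    print('at',p.round(1),a.round(3),'dp',np.round([c*dx+n*dy,n*dx-c*dy,p[2]-z],1),'yaw',round(-np.degrees(psi-a),1))
if __name__=='__main__': go(*map(float,sys.argv[1:]))
E
python3 go.py 634 -28.5 180 -0.11
```

```text
at [468.8 -65.9 215.7] -0.08 dp [161.6 -50.5  35.7] yaw 1.7
```

>>> carry_out([
  {"dp": [30, -9, 0], "yaw": 0},
  {"dp": [75, -23, 0], "yaw": 1},
  {"dp": [120, -37, 0], "yaw": 1.7},
  {"dp": [150, -47, 0], "yaw": 1.7},
  {"dp": [161.6, -50.5, 0], "yaw": 1.7},
  {"dp": [161.6, -50.5, 20], "yaw": 1.7},
  {"dp": [161.6, -50.5, 40], "yaw": 1.7},
  {"dp": [161.6, -50.5, 40], "yaw": 1.7},
  {"dp": [161.6, -50.5, 40], "yaw": 1.7},
])

```text
clock: 5.35
eef_pos: [634.4, -28.8, 176.5]
tcp_rot: [3.142, 0.0, -0.11]
contact_force: [-0.0, -0.6, -1.6]
opening: 0.178
grasp_force: 58.7
```

Run:
```python
from h import *
print(r.sense()['eef_pos'].round(1))
a=r.grab_frame("scene")[:,:,::-1];b=r.grab_frame("top")[:,:,::-1]
cv2.imwrite("pics/s1.png",a);cv2.imwrite("pics/t1.png",b)
a=cv2.resize(a[205:305,260:360],(580,580),interpolation=cv2.INTER_CUBIC)
b=cv2.resize(b[150:250,265:325],(216,360),interpolation=cv2.INTER_CUBIC)
o=np.zeros((580,800,3),np.uint8);o[:,:580]=a;o[:360,582:798]=b;cv2.imwrite("pics/j1.png",o)
```

```text
[634.4 -28.8 176.5]
```

View pics/j1.png

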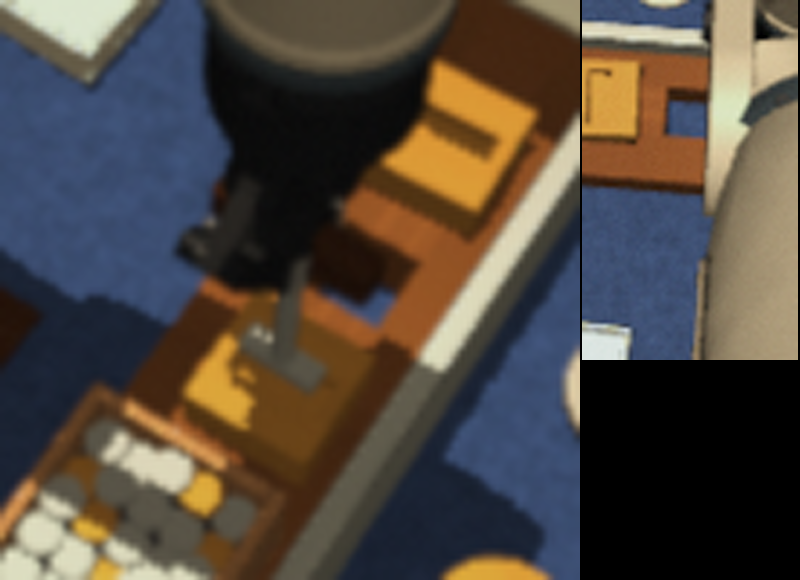

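```bash
python3 - <<'E'
from h import *
for (x,y) in ((634.4,-28.8),(635.1,-27.3)):
    p=[x,y,-.11]
    q=proj('scene',W(p,[(-18,-6,75.6),(18,-6,75.6),(18,6,81.6),(-18,6,81.6),(18,-6,81.6),(-18,-6,81.6)]));print(((q-[260,205])*5.8).round(0).tolist())
    q=proj('scene',W(p,[(-21.5,-9,64),(21.5,-9,64),(21.5,9,64),(-21.5,9,64),(-29,29,64),(29,29,64),(29,-29,64),(-29,-29,64)]));print('slot/cap c2',((q-[110,140])*2.75).round(0).tolist())
E
python3 - <<'E'
import cv2
im=cv2.imread("pics/scene0.png")
c=cv2.resize(im[210:300,280:380],None,fx=6,fy=6,interpolation=cv2.INTER_CUBIC); cv2.imwrite("pics/c3.png",c)
E
```

```text
[[238.0, 348.0], [311.0, 395.0], [328.0, 367.0], [255.0, 320.0], [312.0, 389.0], [238.0, 342.0]]
slot/cap c2 [[519.0, 350.0], [560.0, 376.0], [572.0, 361.0], [531.0, 334.0], [537.0, 313.0], [592.0, 348.0], [555.0, 399.0], [499.0, 362.0]]
[[241.0, 346.0], [314.0, 393.0], [331.0, 365.0], [258.0, 318.0], [315.0, 387.0], [241.0, 340.0]]
slot/cap c2 [[521.0, 349.0], [562.0, 375.0], [573.0, 360.0], [533.0, 333.0], [538.0, 312.0], [593.0, 347.0], [556.0, 398.0], [501.0, 361.0]]
```

View pics/c3.png

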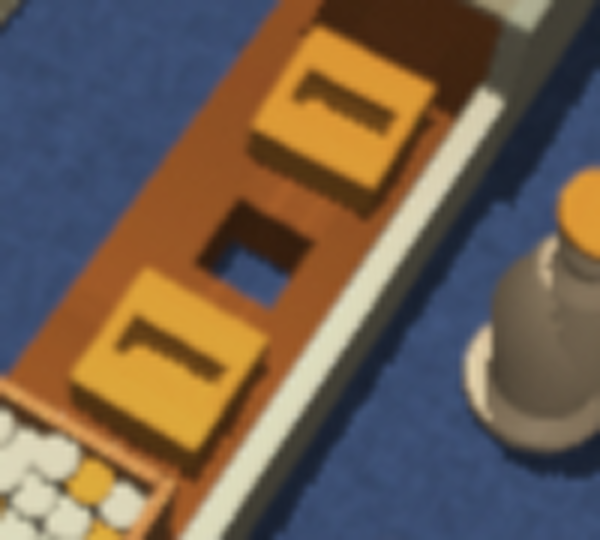

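The foot hangs over plug0's slot (joined picture: foot at about (285,360), as predicted). The caps match the prediction within a pixel, so I'll descend with a force check.

>>> carry_out([
  {"dp": [0, 0, 8], "yaw": 0},
  {"dp": [0, 0, 11], "yaw": 0},
  {"dp": [0, 0, 14], "yaw": 0},
  {"dp": [0, 0, 14], "yaw": 0},
])

```text
clock: 5.95
eef_pos: [634.4, -28.6, 161.9]
tcp_rot: [3.142, 0.001, -0.11]
contact_force: [0.0, 0.1, -2.4]
opening: 0.178
grasp_force: 58.7
```

>>> carry_out([
  {"dp": [0, 0, 4], "yaw": 0},
  {"dp": [0, 0, 8], "yaw": 0},
  {"dp": [0, 0, 12], "yaw": 0},
  {"dp": [0, 0, 16], "yaw": 0},
  {"dp": [0, 0, 16], "yaw": 0},
])

```text
clock: 6.58
eef_pos: [634.3, -28.7, 145.8]
tcp_rot: [3.142, 0.001, -0.11]
contact_force: [-0.1, 0.7, -1.7]
opening: 0.176
grasp_force: 58.7
```

>>> carry_out([
  {"dp": [0, 0, 0], "yaw": -10},
  {"dp": [0, 0, 0], "yaw": -20},
  {"dp": [0, 0, 0], "yaw": -30},
  {"dp": [0, 0, 0], "yaw": -40},
  {"dp": [0, 0, 0], "yaw": -50},
  {"dp": [0, 0, 0], "yaw": -60},
  {"dp": [0, 0, 0], "yaw": -70},
  {"dp": [0, 0, 0], "yaw": -80},
  {"dp": [0, 0, 0], "yaw": -90},
  {"dp": [0, 0, 0], "yaw": -90},
  {"dp": [0, 0, 0], "yaw": -90},
])

```text
clock: 7.95
eef_pos: [634.6, -28.7, 146.4]
tcp_rot: [3.141, -0.0, 1.457]
contact_force: [0.4, 0.7, -1.2]
opening: 0.176
grasp_force: 58.7
```

>>> carry_out([
  {"dp": [0, 0, -5], "yaw": 0},
  {"dp": [0, 0, -9], "yaw": 0},
  {"dp": [0, 0, -14], "yaw": 0},
  {"dp": [0, 0, -20], "yaw": 0},
  {"dp": [0, 0, -28], "yaw": 0},
  {"dp": [0, 0, -38], "yaw": 0},
  {"dp": [0, 0, -50], "yaw": 0},
  {"dp": [0, 0, -64], "yaw": 0},
  {"dp": [0, 0, -80], "yaw": 0},
  {"dp": [0, 0, -90], "yaw": 0},
  {"dp": [0, 0, -90], "yaw": 0},
  {"dp": [0, 0, -90], "yaw": 0},
])

```text
clock: 9.45
eef_pos: [634.2, -28.6, 235.8]
tcp_rot: [-3.141, 0.0, 1.461]
contact_force: [-0.3, 0.4, -5.9]
opening: 0.179
grasp_force: 59.6
```

Run:
```python
from h import *
from go import go
P=np.load('P.npy',allow_pickle=True).item()
print(r.sense()['qpos'].round(2))
for l in ((0,-65,0),(0,30,0),(0,-40,0)): 
    w=W(P['tray'],[l])[0];print(l,w);go(w[0],w[1],200,P['tray'][2]+np.pi/2)
a=r.grab_frame("scene")[:,:,::-1];cv2.imwrite("pics/s2.png",a)
cv2.imwrite("pics/j2.png",cv2.resize(a[120:330,220:420],(570,600),interpolation=cv2.INTER_CUBIC))
```

```text
[-0.05  0.37  1.61  0.    1.16  0.06]
(0, -65, 0) [437.69397883 149.1247569    0.        ]
at [634.2 -28.6 235.8] 1.461 dp [ 155.1 -214.8   35.8] yaw 0.2
(0, 30, 0) [448.42511057 243.5167206    0.        ]
at [634.2 -28.6 235.8] 1.461 dp [ 250.1 -214.5   35.8] yaw 0.2
(0, -40, 0) [440.51796087 173.96474735   0.        ]
at [634.2 -28.6 235.8] 1.461 dp [ 180.1 -214.7   35.8] yaw 0.2
```

View pics/j2.png

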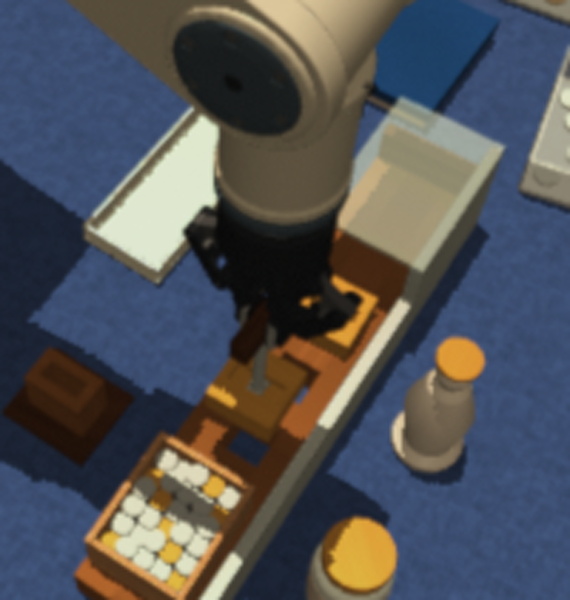

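>>> carry_out([
  {"dp": [8, -11, 0], "yaw": 0},
  {"dp": [25, -34, 0], "yaw": 0},
  {"dp": [50, -67, 0], "yaw": 0},
  {"dp": [78, -105, 0], "yaw": 0},
  {"dp": [106, -142, 0], "yaw": 0},
  {"dp": [130, -175, 0], "yaw": 0},
  {"dp": [147, -198, 0], "yaw": 0},
  {"dp": [156, -210, 0], "yaw": 0.2},
  {"dp": [160, -214.8, 0], "yaw": 0.2},
  {"dp": [160, -214.8, 20], "yaw": 0.2},
  {"dp": [160, -214.8, 40], "yaw": 0.2},
  {"dp": [160, -214.8, 50], "yaw": 0.2},
])

```text
clock: 11.0
eef_pos: [438.7, 153.5, 185.3]
tcp_rot: [-3.141, 0.001, 1.457]
contact_force: [-0.0, -0.1, -4.4]
opening: 0.176
grasp_force: 59.6
```

>>> carry_out([
  {"dp": [0, 0, 15], "yaw": 0},
  {"dp": [0, 0, 28], "yaw": 0},
  {"dp": [0, 0, 33], "yaw": 0},
  {"dp": [0, 0, 36], "yaw": 0},
  {"dp": [0, 0, 38.5], "yaw": 0},
  {"dp": [0, 0, 41], "yaw": 0},
  {"dp": [0, 0, 43.5], "yaw": 0},
  {"dp": [0, 0, 43.5], "yaw": 0},
  {"dp": [0, 0, 43.5], "yaw": 0},
])

```text
clock: 12.12
eef_pos: [438.8, 154.0, 142.9]
tcp_rot: [3.141, -0.0, 1.457]
contact_force: [0.4, 0.2, -1.0]
opening: 0.175
grasp_force: 59.9
```

>>> carry_out([
  {"dp": [0, 0, 0], "yaw": 10},
  {"dp": [0, 0, 0], "yaw": 20},
  {"dp": [0, 0, 0], "yaw": 30},
  {"dp": [0, 0, 0], "yaw": 40},
  {"dp": [0, 0, 0], "yaw": 50},
  {"dp": [0, 0, 0], "yaw": 60},
  {"dp": [0, 0, 0], "yaw": 70},
  {"dp": [0, 0, 0], "yaw": 80},
  {"dp": [0, 0, 0], "yaw": 90},
  {"dp": [0, 0, 0], "yaw": 90},
  {"dp": [0, 0, 0], "yaw": 90},
])

```text
clock: 13.5
eef_pos: [438.7, 154.0, 142.9]
tcp_rot: [-3.142, -0.0, -0.11]
contact_force: [-0.6, 0.2, -1.8]
opening: 0.178
grasp_force: 60.0
```

>>> carry_out([
  {"dp": [0, 0, -3], "yaw": 0},
  {"dp": [0, 0, -6], "yaw": 0},
  {"dp": [0, 0, -9], "yaw": 0},
  {"dp": [0, 0, -12], "yaw": 0},
  {"dp": [0, 0, -12], "yaw": 0},
])

```text
clock: 14.12
eef_pos: [438.8, 154.0, 155.1]
tcp_rot: [-3.141, -0.0, -0.113]
contact_force: [-0.2, -0.0, -1.8]
opening: 0.18
grasp_force: 60.0
```

>>> carry_out([
  {"dp": [0, 0, -20], "yaw": 0},
  {"dp": [0, 0, -40], "yaw": 0},
  {"dp": [0, 0, -65], "yaw": 0},
  {"dp": [0, 0, -65], "yaw": 0},
])

```text
clock: 14.62
eef_pos: [439.7, 154.4, 221.2]
tcp_rot: [-3.14, -0.003, -0.113]
contact_force: [-0.4, -0.5, -1.1]
opening: 0.177
grasp_force: 60.2
```

```bash
python3 go.py 645 110 176.5 -0.11
```

```text
at [439.7 154.4 221.2] -0.113 dp [209.   20.8  44.7] yaw -0.2
```

>>> carry_out([
  {"dp": [20, 2, 0], "yaw": 0},
  {"dp": [60, 6, 0], "yaw": 0},
  {"dp": [105, 10, 0], "yaw": 0},
  {"dp": [150, 15, 0], "yaw": 0},
  {"dp": [190, 19, 0], "yaw": 0},
  {"dp": [209.5, 20.5, 0], "yaw": 0},
  {"dp": [209.5, 20.5, 20], "yaw": 0},
  {"dp": [209.5, 20.5, 44], "yaw": 0},
  {"dp": [209.5, 20.5, 44], "yaw": 0},
  {"dp": [209.5, 20.5, 44], "yaw": 0},
])

```text
clock: 15.88
eef_pos: [644.0, 109.9, 175.5]
tcp_rot: [3.141, 0.001, -0.113]
contact_force: [0.1, 0.8, -0.3]
opening: 0.179
grasp_force: 60.1
```

Run:
```python
from h import *
print(r.sense()['eef_pos'].round(1))
a=r.grab_frame("scene")[:,:,::-1];cv2.imwrite("pics/s3.png",a)
cv2.imwrite("pics/j3.png",cv2.resize(a[180:270,290:380],(540,540),interpolation=cv2.INTER_CUBIC))
p=list(r.sense()['eef_pos'][:2])+[-.113]
f=lambda L:((proj('scene',W(p,L))-[290,180])*6).round(0).tolist()
print(f([(-18,-6,75.6),(18,-6,75.6),(18,6,81.6),(-18,6,81.6)]));print(f([(-29,29,64),(29,29,64),(29,-29,64),(-29,-29,64)]))
```

```text
[644.  109.9 175.5]
[[242.0, 258.0], [315.0, 301.0], [332.0, 274.0], [259.0, 231.0]]
[[261.0, 202.0], [377.0, 270.0], [305.0, 368.0], [188.0, 297.0]]
```

View pics/j3.png

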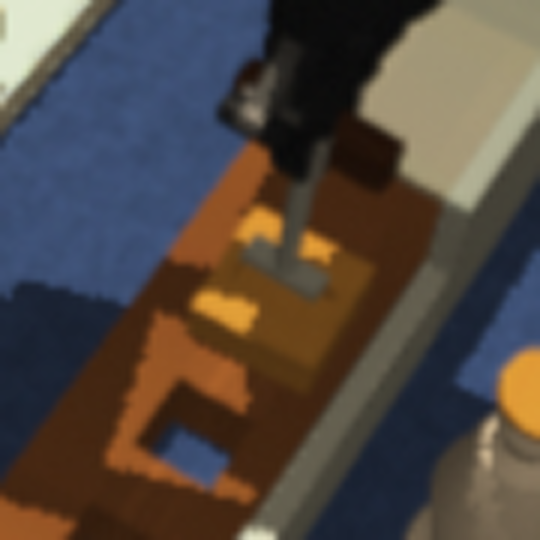

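The foot hangs over plug2, about 1 mm short in x (cap corners (377,270) and (190,302) against the prediction). I'll descend with that correction.

>>> carry_out([
  {"dp": [1, 0, 6], "yaw": 0},
  {"dp": [1, 0, 10], "yaw": 0},
  {"dp": [1, 0, 13], "yaw": 0},
  {"dp": [1, 0, 13], "yaw": 0},
])

```text
clock: 16.42
eef_pos: [645.2, 109.7, 162.5]
tcp_rot: [3.141, 0.001, -0.114]
contact_force: [-0.7, 0.9, -0.5]
opening: 0.174
grasp_force: 60.1
```

>>> carry_out([
  {"dp": [0, 0, 4], "yaw": 0},
  {"dp": [0, 0, 8], "yaw": 0},
  {"dp": [0, 0, 12], "yaw": 0},
  {"dp": [0, 0, 16.5], "yaw": 0},
  {"dp": [0, 0, 16.5], "yaw": 0},
])

```text
clock: 17.05
eef_pos: [645.1, 109.7, 145.7]
tcp_rot: [3.141, 0.001, -0.114]
contact_force: [-0.2, -0.3, -0.9]
opening: 0.176
grasp_force: 60.1
```

>>> carry_out([
  {"dp": [0, 0, 0], "yaw": -10},
  {"dp": [0, 0, 0], "yaw": -20},
  {"dp": [0, 0, 0], "yaw": -30},
  {"dp": [0, 0, 0], "yaw": -40},
  {"dp": [0, 0, 0], "yaw": -50},
  {"dp": [0, 0, 0], "yaw": -60},
  {"dp": [0, 0, 0], "yaw": -70},
  {"dp": [0, 0, 0], "yaw": -80},
  {"dp": [0, 0, 0], "yaw": -90},
  {"dp": [0, 0, 0], "yaw": -90},
  {"dp": [0, 0, 0], "yaw": -90},
])

```text
clock: 18.42
eef_pos: [645.5, 109.8, 146.4]
tcp_rot: [3.141, -0.0, 1.453]
contact_force: [0.4, -0.4, -1.8]
opening: 0.179
grasp_force: 60.1
```

>>> carry_out([
  {"dp": [0, 0, -5], "yaw": 0},
  {"dp": [0, 0, -9], "yaw": 0},
  {"dp": [0, 0, -14], "yaw": 0},
  {"dp": [0, 0, -20], "yaw": 0},
  {"dp": [0, 0, -28], "yaw": 0},
  {"dp": [0, 0, -38], "yaw": 0},
  {"dp": [0, 0, -50], "yaw": 0},
  {"dp": [0, 0, -64], "yaw": 0},
  {"dp": [0, 0, -80], "yaw": 0},
  {"dp": [0, 0, -90], "yaw": 0},
  {"dp": [0, 0, -90], "yaw": 0},
  {"dp": [0, 0, -90], "yaw": 0},
])

```text
clock: 19.92
eef_pos: [645.1, 109.7, 235.8]
tcp_rot: [-3.141, 0.0, 1.457]
contact_force: [0.4, 0.3, -5.4]
opening: 0.177
grasp_force: 60.0
```

Run:
```python
from h import *
from go import go
P=np.load('P.npy',allow_pickle=True).item()
w=W(P['tray'],[(0,50,0)])[0];print(w);go(w[0],w[1],142.5,P['tray'][2]+np.pi/2)
```

```text
[450.6842962  263.38871296   0.        ]
at [645.1 109.7 235.8] 1.457 dp [ 130.7 -210.5   93.3] yaw -0.0
```

>>> carry_out([
  {"dp": [0, -10, 0], "yaw": 0},
  {"dp": [0, -35, 0], "yaw": 0},
  {"dp": [0, -70, 0], "yaw": 0},
  {"dp": [3, -105, 0], "yaw": 0},
  {"dp": [20, -140, 0], "yaw": 0},
  {"dp": [50, -170, 0], "yaw": 0},
  {"dp": [85, -192, 0], "yaw": 0},
  {"dp": [115, -205, 0], "yaw": 0},
  {"dp": [130.7, -210.5, 0], "yaw": 0},
  {"dp": [130.7, -210.5, 10], "yaw": 0},
  {"dp": [130.7, -210.5, 30], "yaw": 0},
  {"dp": [130.7, -210.5, 50], "yaw": 0},
])

```text
clock: 21.42
eef_pos: [451.1, 262.1, 185.0]
tcp_rot: [-3.141, 0.001, 1.457]
contact_force: [-0.3, 0.1, -5.6]
opening: 0.179
grasp_force: 59.9
```

>>> carry_out([
  {"dp": [0, 0, 15], "yaw": 0},
  {"dp": [0, 0, 28], "yaw": 0},
  {"dp": [0, 0, 33], "yaw": 0},
  {"dp": [0, 0, 36], "yaw": 0},
  {"dp": [0, 0, 38.5], "yaw": 0},
  {"dp": [0, 0, 41], "yaw": 0},
  {"dp": [0, 0, 43.5], "yaw": 0},
  {"dp": [0, 0, 43.5], "yaw": 0},
  {"dp": [0, 0, 43.5], "yaw": 0},
])

```text
clock: 22.55
eef_pos: [451.3, 263.6, 143.0]
tcp_rot: [3.141, -0.0, 1.457]
contact_force: [-0.5, -0.2, -2.6]
opening: 0.179
grasp_force: 60.4
```

>>> carry_out([
  {"dp": [0, 0, 0], "yaw": 10},
  {"dp": [0, 0, 0], "yaw": 20},
  {"dp": [0, 0, 0], "yaw": 30},
  {"dp": [0, 0, 0], "yaw": 40},
  {"dp": [0, 0, 0], "yaw": 50},
  {"dp": [0, 0, 0], "yaw": 60},
  {"dp": [0, 0, 0], "yaw": 70},
  {"dp": [0, 0, 0], "yaw": 80},
  {"dp": [0, 0, 0], "yaw": 90},
  {"dp": [0, 0, 0], "yaw": 90},
  {"dp": [0, 0, 0], "yaw": 90},
])

```text
clock: 23.92
eef_pos: [451.1, 263.5, 142.9]
tcp_rot: [-3.141, -0.0, -0.11]
contact_force: [0.6, -0.2, -1.7]
opening: 0.178
grasp_force: 60.5
```

>>> carry_out([
  {"dp": [0, 0, -3], "yaw": 0},
  {"dp": [0, 0, -6], "yaw": 0},
  {"dp": [0, 0, -9], "yaw": 0},
  {"dp": [0, 0, -12], "yaw": 0},
  {"dp": [0, 0, -12], "yaw": 0},
])

```text
clock: 24.55
eef_pos: [451.3, 263.5, 155.1]
tcp_rot: [-3.141, -0.0, -0.113]
contact_force: [-0.4, -0.8, -2.1]
opening: 0.176
grasp_force: 60.5
```

>>> carry_out([
  {"dp": [0, 0, -20], "yaw": 0},
  {"dp": [0, 0, -40], "yaw": 0},
  {"dp": [0, 0, -65], "yaw": 0},
  {"dp": [0, 0, -65], "yaw": 0},
  {"dp": [0, 0, -65], "yaw": 0},
])

```text
clock: 25.18
eef_pos: [450.7, 263.2, 218.9]
tcp_rot: [3.141, 0.001, -0.114]
contact_force: [-0.6, -0.9, -1.9]
opening: 0.176
grasp_force: 60.7
```

```bash
python3 go.py 469.5 -66.2 170 -0.08
```

```text
at [450.7 263.2 218.9] -0.114 dp [ 56.  325.2  48.9] yaw -1.9
```

>>> carry_out([
  {"dp": [5, 30, 0], "yaw": 0},
  {"dp": [13, 75, 0], "yaw": 0},
  {"dp": [22, 130, 0], "yaw": 0},
  {"dp": [32, 185, 0], "yaw": -1},
  {"dp": [41, 240, 0], "yaw": -1.9},
  {"dp": [50, 290, 0], "yaw": -1.9},
  {"dp": [56, 325.2, 0], "yaw": -1.9},
  {"dp": [56, 325.2, 20], "yaw": -1.9},
  {"dp": [56, 325.2, 49], "yaw": -1.9},
  {"dp": [56, 325.2, 49], "yaw": -1.9},
  {"dp": [56, 325.2, 49], "yaw": -1.9},
])

```text
clock: 26.55
eef_pos: [469.9, -65.9, 170.9]
tcp_rot: [-3.142, 0.001, -0.08]
contact_force: [-0.3, 0.3, -0.8]
opening: 0.18
grasp_force: 60.4
```

Run:
```python
from h import *
from go import go
go(469.8,-66.2,155,-.08)
go(469.8,-66.2,108,-.08)
```

```text
at [469.9 -65.9 170.9] -0.08 dp [-0.1  0.3 15.9] yaw -0.0
at [469.9 -65.9 170.9] -0.08 dp [-0.1  0.3 62.9] yaw -0.0
```

Foot bottom is at about z 70 and the slot mouth at 56. I'll lower to just inside, check the force, then go down.

>>> carry_out([
  {"dp": [0, 0.3, 10], "yaw": 0},
  {"dp": [0, 0.3, 15], "yaw": 0},
  {"dp": [0, 0.3, 19], "yaw": 0},
  {"dp": [0, 0.3, 19], "yaw": 0},
])

```text
clock: 27.05
eef_pos: [469.7, -66.2, 151.5]
tcp_rot: [-3.142, 0.001, -0.08]
contact_force: [0.2, 0.0, -0.5]
opening: 0.175
grasp_force: 60.5
```

>>> carry_out([
  {"dp": [0, 0, 10], "yaw": 0},
  {"dp": [0, 0, 20], "yaw": 0},
  {"dp": [0, 0, 30], "yaw": 0},
  {"dp": [0, 0, 37], "yaw": 0},
  {"dp": [0, 0, 41], "yaw": 0},
  {"dp": [0, 0, 43.5], "yaw": 0},
  {"dp": [0, 0, 43.5], "yaw": 0},
  {"dp": [0, 0, 43.5], "yaw": 0},
])

```text
clock: 28.05
eef_pos: [470.1, -66.3, 108.5]
tcp_rot: [3.142, -0.0, -0.08]
contact_force: [-0.1, 0.8, -1.7]
opening: 0.175
grasp_force: 60.5
```

>>> carry_out([
  {"dp": [0, 0, 1.5], "yaw": 0},
  {"dp": [0, 0, 1.5], "yaw": 0},
])

```text
clock: 28.3
eef_pos: [470.1, -66.3, 106.9]
tcp_rot: [3.142, -0.0, -0.08]
contact_force: [0.6, -0.0, -0.1]
opening: 0.18
grasp_force: 60.8
```

>>> carry_out([
  {"dp": [0, 0, 0], "yaw": 0},
  {"dp": [0, 0, 0], "yaw": 0},
  {"dp": [0, 0, 0], "yaw": 0},
  {"dp": [0, 0, 0], "yaw": 0},
  {"dp": [0, 0, -10], "yaw": 0},
  {"dp": [0, 0, -30], "yaw": 0},
  {"dp": [0, 0, -60], "yaw": 0},
  {"dp": [0, 0, -100], "yaw": 0},
  {"dp": [0, 0, -140], "yaw": 0},
  {"dp": [0, 0, -140], "yaw": 0},
  {"dp": [0, 0, -140], "yaw": 0},
], fingers=0.2)

```text
clock: 29.68
eef_pos: [469.5, -66.2, 246.7]
tcp_rot: [3.142, 0.0, -0.08]
contact_force: [0.9, -0.4, 0.2]
opening: 0.601
grasp_force: 0.0
```

Run:
```python
from h import *
a=r.grab_frame("scene")[:,:,::-1];b=r.grab_frame("top")[:,:,::-1]
cv2.imwrite("pics/s4.png",a);cv2.imwrite("pics/t4.png",b)
o=np.zeros((600,800,3),np.uint8)
o[:,:500]=cv2.resize(a[150:390,100:300],(500,600),interpolation=cv2.INTER_CUBIC) # 2.5
o[:400,500:]=cv2.resize(b[220:360,350:455],(300,400),interpolation=cv2.INTER_CUBIC) #2.857
cv2.imwrite("pics/j4.png",o)
```

```text
(no output)
```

View pics/j4.png

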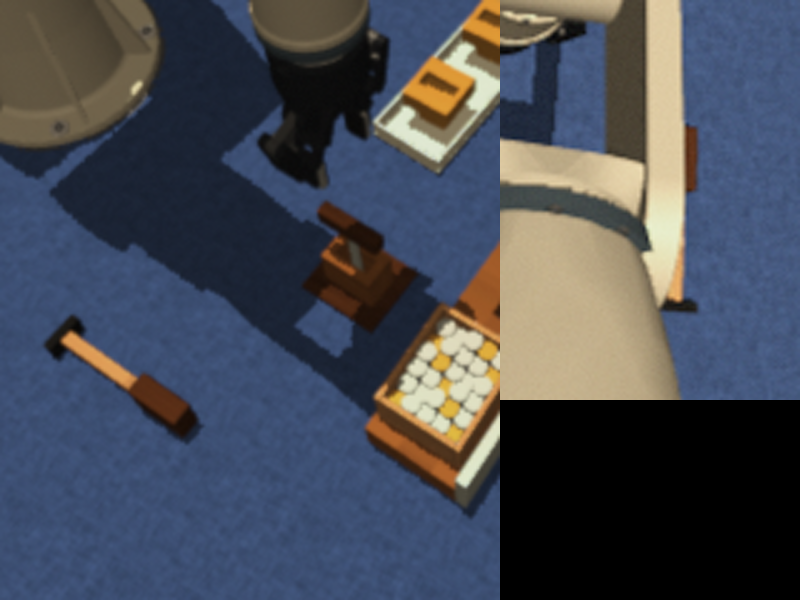

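Run:
```python
from h import *
S4=lambda X,Y:((X+.5)/2.5-.5+100,(Y+.5)/2.5-.5+150)
T4=lambda X,Y:((X-500+.5)/2.857-.5+350,(Y+.5)/2.857-.5+220)
o={'scene':[((30,-12,47.5),S4(148,373)),((-30,-12,47.5),S4(197,408)),((30,12,47.5),S4(133,386)),((140,-20,24),S4(74,317)),((140,20,24),S4(45,345))],
'top':[((-30,12,47.5),T4(697,126)),((30,12,47.5),T4(697,190)),((140,20,24),T4(697,307))]}
p,e=fit(o,[410,-280,3.1]);print(p,e.round(1).tolist())
from go import go
go(p[0],p[1],80,p[2]-np.pi)
print(r.sense()['qpos'].round(2))
# earlier fit
o={'scene':[((140,-20,24),S(75,402)),((140,20,24),S(42,428)),((-30,-12,47.5),S(212,508)),((30,-12,47.5),S(158,466)),((30,12,47.5),S(139,484))]}
print(fit(o,[410,-280,3.1]))
```

```text
[ 386.09095887 -275.54030019    3.08201973] [[-0.6, -0.9], [-0.8, -1.5], [-1.5, 2.1], [0.4, -0.6], [0.6, 0.9], [0.0, -1.7], [-0.3, -1.3], [-0.1, 0.3]]
at [469.1 -66.2 245.8] -0.08 dp [-65.9 215.3 165.8] yaw -1.2
[-0.14  0.11  1.94  0.    1.1   1.51]
(array([ 419.53761462, -287.07689439,    3.06873005]), array([[ 0.73319731, -0.54183124],
       [ 1.17818627,  2.91983858],
       [-0.44081396, -1.55200851],
       [-0.45027073, -0.39208801],
       [-0.52244919,  1.46038647]]))
```

The puller stands in its stand and a plug is upright in the tray. The stick has been knocked by about 35 mm, so I re-measured it at (386,-275). I'm moving over it now.

>>> carry_out([
  {"dp": [-6, 20, 0], "yaw": -10},
  {"dp": [-14, 50, 0], "yaw": -20},
  {"dp": [-25, 85, 0], "yaw": -30},
  {"dp": [-36, 120, 0], "yaw": -40},
  {"dp": [-47, 155, 10], "yaw": -50},
  {"dp": [-58, 190, 20], "yaw": -60},
  {"dp": [-66, 215.3, 40], "yaw": -70},
  {"dp": [-66, 215.3, 60], "yaw": -80},
  {"dp": [-66, 215.3, 80], "yaw": -90},
  {"dp": [-66, 215.3, 90], "yaw": -100},
  {"dp": [-66, 215.3, 100], "yaw": -110},
  {"dp": [-66, 215.3, 100], "yaw": -120},
], fingers=0.5, grip_force=90)

```text
clock: 31.28
eef_pos: [385.6, -274.8, 144.9]
tcp_rot: [-3.14, -0.003, 2.02]
contact_force: [0.1, 0.1, -0.3]
opening: 0.757
grasp_force: 0.0
```

>>> carry_out([
  {"dp": [0, 0, 0], "yaw": -10},
  {"dp": [0, 0, 0], "yaw": -20},
  {"dp": [0, 0, 0], "yaw": -30},
  {"dp": [0, 0, 0], "yaw": -40},
  {"dp": [0, 0, 0], "yaw": -50},
  {"dp": [0, 0, 10], "yaw": -61},
  {"dp": [0, 0, 30], "yaw": -61},
  {"dp": [0, 0, 50], "yaw": -61},
  {"dp": [0, 0, 60], "yaw": -61},
  {"dp": [0, 0, 60], "yaw": -61},
  {"dp": [0, 0, 60], "yaw": -61},
])

```text
clock: 32.65
eef_pos: [387.0, -275.8, 87.1]
tcp_rot: [-3.141, 0.0, 3.079]
contact_force: [-0.2, -0.9, 0.5]
opening: 0.752
grasp_force: 0.0
```

Run:
```python
from h import *
from go import go
go(386.1,-275.5,18,3.082-2*np.pi if r.sense()['tcp_rot'][2]<0 else 3.082)
print(r.sense()['qpos'].round(2))
a=r.grab_frame("scene")[:,:,::-1]
cv2.imwrite("pics/s5.png",a)
cv2.imwrite("pics/j5.png",cv2.resize(a[220:360,90:250],(640,560),interpolation=cv2.INTER_CUBIC))
f=lambda L:((proj('scene',W([386.1,-275.5,3.082],L))-[90,220])*4).round(0).tolist()
print(f([(30,-12,47.5),(-30,-12,47.5),(-30,12,47.5),(30,12,47.5),(140,-20,24),(140,20,24)]))
```

```text
at [ 387.  -275.8   87.1] 3.079 dp [ 0.9  0.2 69.1] yaw -0.2
[-0.62  0.34  2.07  0.    0.73 -2.13]
[[273.0, 312.0], [351.0, 366.0], [324.0, 400.0], [246.0, 345.0], [159.0, 223.0], [113.0, 274.0]]
```

View pics/j5.png

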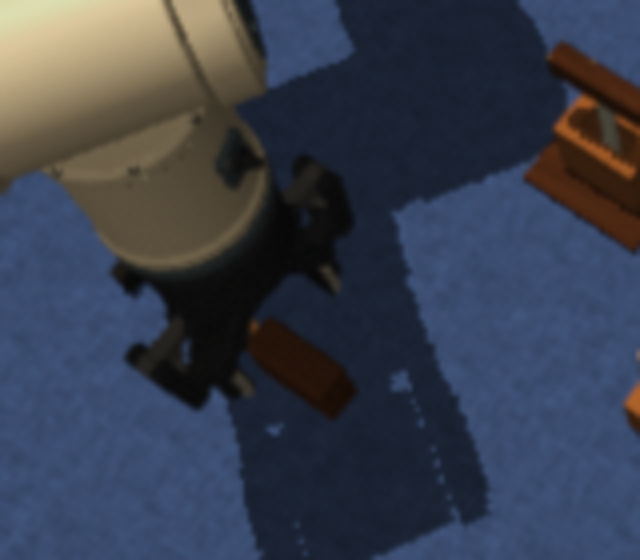

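The handle block sits under the jaws (top corners about (275,318) and (355,378)), within a few mm of the fit. I'll descend and grip.

>>> carry_out([
  {"dp": [-1, 0, 20], "yaw": 0},
  {"dp": [-1, 0, 40], "yaw": 0},
  {"dp": [-1, 0, 58], "yaw": 0},
  {"dp": [-1, 0, 69], "yaw": 0},
  {"dp": [-1, 0, 69], "yaw": 0},
  {"dp": [-1, 0, 69], "yaw": 0},
])

```text
clock: 33.45
eef_pos: [388.2, -275.9, 18.4]
tcp_rot: [-3.141, 0.001, 3.079]
contact_force: [0.1, -0.7, 0.2]
opening: 0.751
grasp_force: 0.0
```

>>> carry_out([
  {"dp": [0, 0, 0], "yaw": 0},
  {"dp": [0, 0, 0], "yaw": 0},
  {"dp": [0, 0, 0], "yaw": 0},
  {"dp": [0, 0, 0], "yaw": 0},
  {"dp": [0, 0, 0], "yaw": 0},
  {"dp": [0, 0, 0], "yaw": 0},
  {"dp": [0, 0, 0], "yaw": 0},
  {"dp": [0, 0, 0], "yaw": 0},
], fingers=-1, grip_force=90)

```text
clock: 34.45
eef_pos: [388.2, -276.0, 18.4]
tcp_rot: [-3.141, 0.001, 3.079]
contact_force: [-0.7, 0.3, 8.1]
opening: 0.268
grasp_force: 88.3
```

>>> carry_out([
  {"dp": [0, 0, -10], "yaw": 0},
  {"dp": [0, 0, -30], "yaw": 0},
  {"dp": [0, 0, -60], "yaw": 0},
  {"dp": [0, 0, -100], "yaw": 0},
  {"dp": [0, 0, -130], "yaw": 0},
  {"dp": [0, 0, -130], "yaw": 0},
  {"dp": [0, 0, -130], "yaw": 0},
])

```text
clock: 35.33
eef_pos: [387.3, -275.3, 147.4]
tcp_rot: [3.141, -0.0, 3.079]
contact_force: [-0.4, 0.4, -1.4]
opening: 0.266
grasp_force: 88.1
```

Run:
```python
from h import *
from go import go
P=np.load('P.npy',allow_pickle=True).item();R=P['runway']
w=W(R,[(-8,-390,0)])[0];print(w);go(w[0],w[1],63.4,np.pi/2+R[2])
for n,px in (('scene',(374,275)),('scene',(343,332))):
    w=onplane(n,px,0);d=w[:2]-R[:2];c,s=np.cos(R[2]),np.sin(R[2]);print(w.round(0),c*d[0]+s*d[1],-s*d[0]+c*d[1])
```

```text
[ 600.2551844 -357.829941     0.       ]
at [ 387.3 -275.3  147.4] 3.079 dp [-217.7  -68.9   84. ] yaw 90.7
[776.  66.   0.] 135.51471250009877 45.614325526724926
[ 769. -105.    0.] 141.54009127039458 -124.76426603458293
```

>>> carry_out([
  {"dp": [-10, -3, 0], "yaw": 10},
  {"dp": [-35, -11, 0], "yaw": 20},
  {"dp": [-70, -22, 0], "yaw": 30},
  {"dp": [-110, -35, 0], "yaw": 40},
  {"dp": [-150, -47, 0], "yaw": 50},
  {"dp": [-185, -59, 0], "yaw": 60},
  {"dp": [-210, -66, 0], "yaw": 70},
  {"dp": [-217.7, -69, 0], "yaw": 80},
  {"dp": [-217.7, -69, 0], "yaw": 90.7},
  {"dp": [-217.7, -69, 20], "yaw": 90.7},
  {"dp": [-217.7, -69, 40], "yaw": 90.7},
  {"dp": [-217.7, -69, 40], "yaw": 90.7},
])

```text
clock: 36.83
eef_pos: [598.7, -357.1, 104.1]
tcp_rot: [-3.136, -0.003, 1.498]
contact_force: [-0.0, -0.1, -1.5]
opening: 0.27
grasp_force: 88.2
```

>>> carry_out([
  {"dp": [0, 0, 15], "yaw": 0},
  {"dp": [0, 0, 30], "yaw": 0},
  {"dp": [0, 0, 44], "yaw": 0},
  {"dp": [0, 0, 44], "yaw": 0},
  {"dp": [0, 0, 44], "yaw": 0},
])

```text
clock: 37.45
eef_pos: [600.9, -358.3, 64.0]
tcp_rot: [3.141, 0.0, 1.496]
contact_force: [-1.3, 0.6, -1.5]
opening: 0.27
grasp_force: 88.2
```

Run:
```python
from h import *
from go import go
P=np.load('P.npy',allow_pickle=True).item();R=P['runway']
w=W(R,[(-8,-380,0)])[0];go(w[0],w[1],63.4,np.pi/2+R[2])
a=r.grab_frame("scene")[:,:,::-1]
cv2.imwrite("pics/s6.png",a)
cv2.imwrite("pics/j6.png",cv2.resize(a[230:410,180:380],(660,594),interpolation=cv2.INTER_CUBIC))
p=r.sense()['eef_pos'];z=p[2]-18.4
f=lambda q,L:((proj('scene',W(q,L))-[180,230])*3.3).round(0).tolist()
print(f([p[0],p[1],r.sense()['tcp_rot'][2]],[(140,-20,z+24),(140,20,z+24),(140,-20,z)]))
print(f(P['sled'],[(-45,-55,90),(45,-55,90),(-45,-55,40)]))
```

```text
at [ 600.9 -358.3   64. ] 1.496 dp [10.4 -0.7  0.6] yaw 0.0
[[287.0, 355.0], [238.0, 322.0], [288.0, 365.0]]
[[228.0, 258.0], [340.0, 330.0], [233.0, 282.0]]
```

View pics/j6.png

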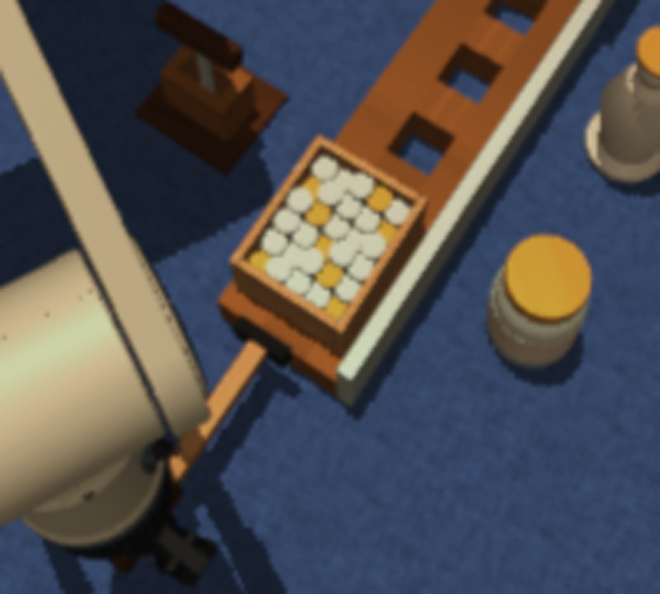

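>>> carry_out([
  {"dp": [10, 0, 0], "yaw": 0},
  {"dp": [20, 0, 0], "yaw": 0},
  {"dp": [25, 0, 0], "yaw": 0},
  {"dp": [30, 0, 0], "yaw": 0},
  {"dp": [35, 0, 0], "yaw": 0},
  {"dp": [42, 1, 0], "yaw": 0},
  {"dp": [49, 2.5, 0], "yaw": 0},
  {"dp": [56, 4, 0], "yaw": 0},
  {"dp": [63, 5.5, 0], "yaw": 0},
  {"dp": [70, 7, 0], "yaw": 0},
  {"dp": [77, 8.5, 0], "yaw": 0},
  {"dp": [84, 10, 0], "yaw": 0},
])

```text
clock: 39.0
eef_pos: [616.3, -275.0, 63.5]
tcp_rot: [-3.14, 0.0, 1.496]
contact_force: [-3.3, -4.4, -0.4]
opening: 0.269
grasp_force: 88.6
```

>>> carry_out([
  {"dp": [6, 1, 0], "yaw": 0},
  {"dp": [12, 2, 0], "yaw": 0},
  {"dp": [18, 3, 0], "yaw": 0},
  {"dp": [24, 4, 0], "yaw": 0},
  {"dp": [30, 4, 0], "yaw": 0},
  {"dp": [36, 4, 0], "yaw": 0},
])

```text
clock: 39.75
eef_pos: [623.0, -239.0, 63.3]
tcp_rot: [-3.14, -0.0, 1.496]
contact_force: [-2.8, -3.1, -1.3]
opening: 0.266
grasp_force: 88.3
```

Run:
```python
from h import *
P=np.load('P.npy',allow_pickle=True).item();R=P['runway']
p=r.sense()['eef_pos'];d=p[:2]-R[:2];c,s=np.cos(R[2]),np.sin(R[2]);x,y=c*d[0]+s*d[1],-s*d[0]+c*d[1];print('grip in runway',x,y,'tip y',y+140)
a=r.grab_frame("scene")[:,:,::-1]
cv2.imwrite("pics/s7.png",a)
cv2.imwrite("pics/j7.png",cv2.resize(a[200:360,220:400],(675,600),interpolation=cv2.INTER_CUBIC))
q=W(R,[(0,y+140+55,0)])[0];q[2]=R[2]
print(((proj('scene',W(q,[(-45,55,90),(45,55,90),(45,-55,90),(-45,-55,90)]))-[220,200])*3.75).round(0).tolist())
```

```text
grip in runway 5.758814808670786 -269.8151909462467 tip y -129.81519094624667
[[305.0, 159.0], [426.0, 230.0], [334.0, 369.0], [209.0, 291.0]]
```

View pics/j7.png

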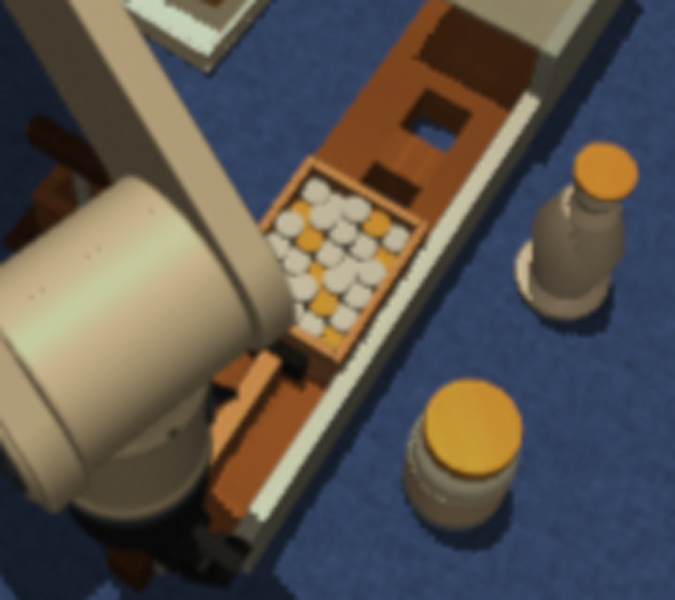

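The tray now lies along the fence (rim corners (311,158), (427,227), (335,360), matching the at-fence prediction). Pushing straight on.

>>> carry_out([
  {"dp": [8, 0, 0], "yaw": 0},
  {"dp": [17, 0, 0], "yaw": 0},
  {"dp": [26, 0, 0], "yaw": 0},
  {"dp": [35, 0, 0], "yaw": 0},
  {"dp": [44, 0, 0], "yaw": 0},
  {"dp": [53, 0, 0], "yaw": 0},
  {"dp": [62, 0, 0], "yaw": 0},
  {"dp": [71, 0, 0], "yaw": 0},
  {"dp": [80, 0, 0], "yaw": 0},
  {"dp": [89, 0, 0], "yaw": 0},
  {"dp": [95, 0, 0], "yaw": 0},
  {"dp": [100, 0, 0], "yaw": 0},
])

```text
clock: 41.3
eef_pos: [631.3, -139.5, 63.8]
tcp_rot: [3.141, 0.0, 1.496]
contact_force: [-2.3, -3.3, -2.5]
opening: 0.27
grasp_force: 88.2
```

>>> carry_out([
  {"dp": [8, 0, 0], "yaw": 0},
  {"dp": [17, 0, 0], "yaw": 0},
  {"dp": [26, 0, 0], "yaw": 0},
  {"dp": [35, 0, 0], "yaw": 0},
  {"dp": [44, 0, 0], "yaw": 0},
  {"dp": [53, 0, 0], "yaw": 0},
  {"dp": [62, 0, 0], "yaw": 0},
  {"dp": [71, 0, 0], "yaw": 0},
  {"dp": [80, 0, 0], "yaw": 0},
  {"dp": [89, 0, 0], "yaw": 0},
  {"dp": [95, 0, 0], "yaw": 0},
  {"dp": [100, 0, 0], "yaw": 0},
])

```text
clock: 42.8
eef_pos: [638.8, -39.8, 63.8]
tcp_rot: [3.142, 0.0, 1.496]
contact_force: [-0.7, -3.5, -2.4]
opening: 0.27
grasp_force: 88.1
```

Run:
```python
from h import *
P=np.load('P.npy',allow_pickle=True).item();R=P['runway']
p=r.sense()['eef_pos'];d=p[:2]-R[:2];c,s=np.cos(R[2]),np.sin(R[2]);x,y=c*d[0]+s*d[1],-s*d[0]+c*d[1];print('grip in runway',x,y,'tip y',y+140)
a=r.grab_frame("scene")[:,:,::-1]
cv2.imwrite("pics/s8.png",a)
cv2.imwrite("pics/j8.png",cv2.resize(a[140:300,270:420],(563,600),interpolation=cv2.INTER_CUBIC))
q=W(R,[(0,y+140+55,0)])[0];q[2]=R[2]
print(((proj('scene',W(q,[(-45,55,90),(45,55,90),(45,-55,90),(-45,-55,90)]))-[270,140])*3.75).round(0).tolist())
```

```text
grip in runway 6.442435660296015 -69.97272614518894 tip y 70.02727385481106
[[270.0, 174.0], [385.0, 233.0], [307.0, 351.0], [189.0, 285.0]]
```

View pics/j8.png

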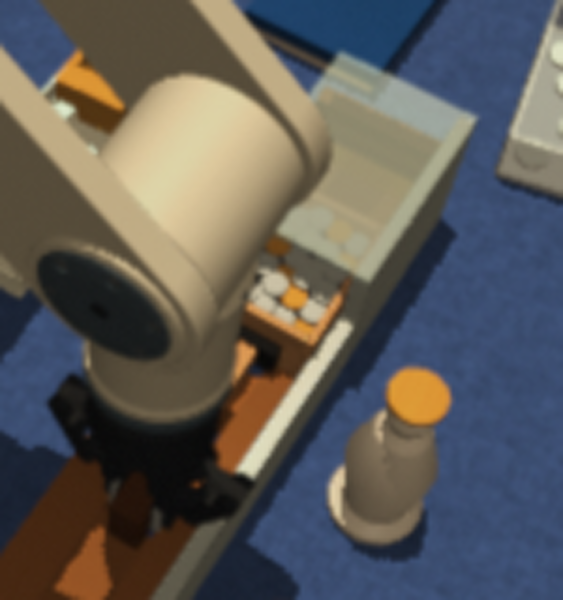

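The tray is going under the cover, still against the fence (rear corner near (307,345)). About 85 mm remain.

>>> carry_out([
  {"dp": [8, 0.3, 0], "yaw": 0},
  {"dp": [17, 0.6, 0], "yaw": 0},
  {"dp": [26, 1, 0], "yaw": 0},
  {"dp": [35, 1, 0], "yaw": 0},
  {"dp": [44, 1, 0], "yaw": 0},
  {"dp": [53, 1, 0], "yaw": 0},
  {"dp": [62, 1, 0], "yaw": 0},
  {"dp": [69, 1, 0], "yaw": 0},
  {"dp": [74, 1, 0], "yaw": 0},
  {"dp": [77, 1, 0], "yaw": 0},
  {"dp": [78, 1, 0], "yaw": 0},
])

```text
clock: 44.22
eef_pos: [645.3, 37.7, 63.7]
tcp_rot: [-3.141, 0.0, 1.496]
contact_force: [-1.3, -5.1, -0.8]
opening: 0.267
grasp_force: 88.6
```

>>> carry_out([
  {"dp": [1, 0, 0], "yaw": 0},
  {"dp": [2, 0, 0], "yaw": 0},
  {"dp": [3, 0, 0], "yaw": 0},
  {"dp": [4, 0, 0], "yaw": 0},
  {"dp": [5, 0, 0], "yaw": 0},
  {"dp": [6, 0, 0], "yaw": 0},
])

```text
clock: 44.98
eef_pos: [645.3, 38.8, 64.0]
tcp_rot: [-3.14, 0.006, 1.497]
contact_force: [-5.5, -32.9, 5.5]
opening: 0.265
grasp_force: 89.3
```

>>> carry_out([
  {"dp": [-3, 0, 0], "yaw": 0},
  {"dp": [-5, 0, 0], "yaw": 0},
  {"dp": [-20, 0, 0], "yaw": 0},
  {"dp": [-40, 0, 0], "yaw": 0},
  {"dp": [-70, 0, 0], "yaw": 0},
  {"dp": [-110, 0, 0], "yaw": 0},
  {"dp": [-150, 0, 0], "yaw": 0},
  {"dp": [-170, 0, 0], "yaw": 0},
  {"dp": [-170, 0, 0], "yaw": 0},
])

```text
clock: 46.1
eef_pos: [633.1, -127.6, 63.8]
tcp_rot: [3.141, -0.0, 1.493]
contact_force: [0.4, 0.5, -1.8]
opening: 0.27
grasp_force: 88.2
```

Run:
```python
from h import *
P=np.load('P.npy',allow_pickle=True).item();R=P['runway']
print(r.sense()['eef_pos'])
a=r.grab_frame("scene")[:,:,::-1];b=r.grab_frame("top")[:,:,::-1]
cv2.imwrite("pics/s9.png",a);cv2.imwrite("pics/t9.png",b)
o=np.zeros((600,800,3),np.uint8)
o[:,:500]=cv2.resize(a[180:270,315:390],(500,600),interpolation=cv2.INTER_CUBIC) # 6.667
o[:240,500:]=cv2.resize(b[140:220,180:280],(300,240),interpolation=cv2.INTER_CUBIC) #3
o=np.zeros((600,800,3),np.uint8)
o[:,:500]=cv2.resize(a[150:240,325:400],(500,600),interpolation=cv2.INTER_CUBIC)
o[:240,500:]=cv2.resize(b[140:220,180:280],(300,240),interpolation=cv2.INTER_CUBIC)
cv2.imwrite("pics/j9.png",o)
for yy in (210,204):
    q=W(R,[(0,yy,0)])[0];q[2]=R[2];L=[(-45,55,90),(45,55,90),(45,-55,90),(-45,-55,90),(-45,-55,40)]
    print(((proj('scene',W(q,L))-[325,150])*6.667).round(0).tolist(),((proj('top',W(q,L))-[180,140])*3+[500,0]).round(0).tolist())
```

```text
[ 633.0800784  -127.6124235    63.79257241]
[[216.0, 100.0], [417.0, 199.0], [288.0, 394.0], [82.0, 286.0], [69.0, 356.0]] [[552.0, 136.0], [563.0, 38.0], [686.0, 47.0], [676.0, 145.0], [682.0, 158.0]]
[[209.0, 110.0], [411.0, 209.0], [281.0, 405.0], [74.0, 297.0], [61.0, 366.0]] [[559.0, 136.0], [570.0, 39.0], [693.0, 48.0], [683.0, 146.0], [688.0, 159.0]]
```

View pics/j9.png

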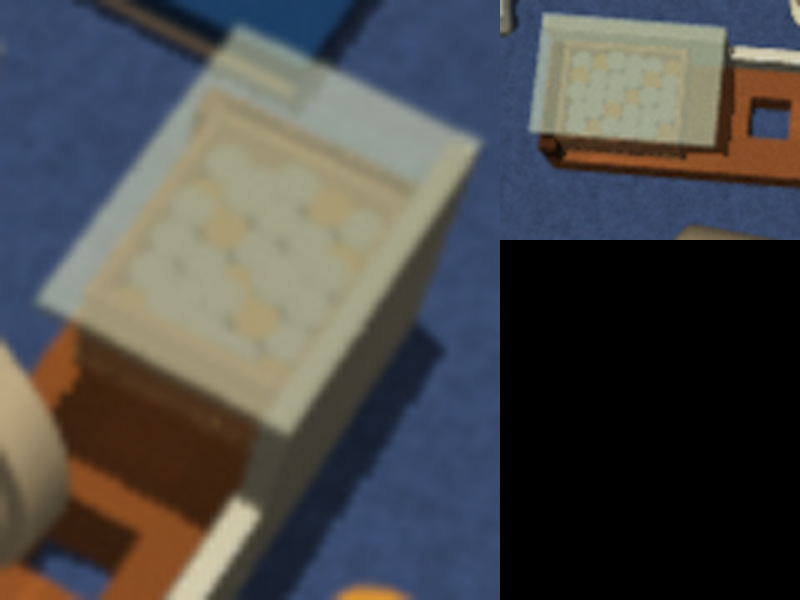

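The tray is home: the rear rim corner in the top crop is at (686,48) and the home prediction is (686,47). Now I'll lay the stick back on the table.

>>> carry_out([
  {"dp": [0, 0, -20], "yaw": 0},
  {"dp": [0, 0, -60], "yaw": 0},
  {"dp": [0, 0, -100], "yaw": 0},
  {"dp": [0, 0, -130], "yaw": 0},
  {"dp": [0, 0, -130], "yaw": 0},
  {"dp": [0, 0, -130], "yaw": 0},
])

```text
clock: 46.95
eef_pos: [632.9, -125.3, 193.6]
tcp_rot: [-3.141, -0.0, 1.497]
contact_force: [0.3, 0.2, -2.0]
opening: 0.262
grasp_force: 88.4
```

```bash
python3 go.py 400 -330 18.4 1.496
```

```text
at [ 632.9 -125.3  193.6] 1.497 dp [-221.5 -217.   175.2] yaw 0.0
```

>>> carry_out([
  {"dp": [-20, -19, 0], "yaw": 0},
  {"dp": [-55, -54, 0], "yaw": 0},
  {"dp": [-95, -93, 0], "yaw": 0},
  {"dp": [-135, -132, 0], "yaw": 0},
  {"dp": [-175, -171, 0], "yaw": 0},
  {"dp": [-205, -201, 0], "yaw": 0},
  {"dp": [-221.5, -217, 20], "yaw": 0},
  {"dp": [-221.5, -217, 60], "yaw": 0},
  {"dp": [-221.5, -217, 100], "yaw": 0},
  {"dp": [-221.5, -217, 140], "yaw": 0},
  {"dp": [-221.5, -217, 160], "yaw": 0},
  {"dp": [-221.5, -217, 160], "yaw": 0},
])

```text
clock: 48.45
eef_pos: [397.7, -329.3, 31.7]
tcp_rot: [-3.137, -0.003, 1.495]
contact_force: [-0.7, 0.4, -0.8]
opening: 0.265
grasp_force: 88.4
```

>>> carry_out([
  {"dp": [0, 0, 5], "yaw": 0},
  {"dp": [0, 0, 9], "yaw": 0},
  {"dp": [0, 0, 12], "yaw": 0},
  {"dp": [0, 0, 14], "yaw": 0},
  {"dp": [0, 0, 14.5], "yaw": 0},
  {"dp": [0, 0, 14.5], "yaw": 0},
])

```text
clock: 49.2
eef_pos: [400.3, -330.6, 19.3]
tcp_rot: [3.141, 0.0, 1.496]
contact_force: [0.3, 0.3, -1.9]
opening: 0.268
grasp_force: 88.4
```

>>> carry_out([
  {"dp": [0, 0, 0.7], "yaw": 0},
  {"dp": [0, 0, 1.2], "yaw": 0},
  {"dp": [0, 0, 1.2], "yaw": 0},
])

```text
clock: 49.58
eef_pos: [400.3, -330.6, 18.4]
tcp_rot: [3.141, 0.0, 1.496]
contact_force: [-0.3, 1.7, 5.1]
opening: 0.268
grasp_force: 89.6
```

>>> carry_out([
  {"dp": [0, 0, 0], "yaw": 0},
  {"dp": [0, 0, 0], "yaw": 0},
  {"dp": [0, 0, 0], "yaw": 0},
  {"dp": [0, 0, 0], "yaw": 0},
  {"dp": [0, 0, -10], "yaw": 0},
  {"dp": [0, 0, -30], "yaw": 0},
  {"dp": [0, 0, -70], "yaw": 0},
  {"dp": [0, 0, -120], "yaw": 0},
  {"dp": [0, 0, -170], "yaw": 0},
  {"dp": [-60, 0, -200], "yaw": 0},
  {"dp": [-120, 0, -200], "yaw": 0},
  {"dp": [-150, 0, -200], "yaw": 0},
], fingers=0.5)

```text
clock: 51.08
eef_pos: [388.7, -483.1, 219.8]
tcp_rot: [3.14, 0.002, 1.495]
contact_force: [0.3, 0.4, -0.0]
opening: 0.752
grasp_force: 0.0
```

Run:
```python
from h import *
a=r.grab_frame("scene")[:,:,::-1];cv2.imwrite("pics/s10.png",a)
```

```text
(no output)
```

View pics/s10.png

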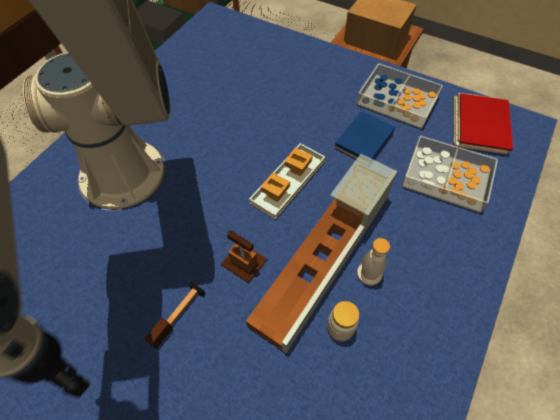

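The final view shows:
- Both plugs stand upright in the tray, at (276,186) and (299,160).
- The puller is in its stand at (243,255).
- The medal tray is home under the cover at (365,185).
- The stick lies flat at (175,315), and the bystanders are undisturbed.

```bash
python3 -c "
from rig import r
print(r.sign_off())"
```

```text
the job is handed in; nothing more can be done
None
```

The job is done and handed in at about 51 s: both plugs present are standing in the white tray, the puller is back in its stand, the medal tray is home against the end stop, and the push stick is flat on the table.

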